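Set the hold-down screw of a tube roller

TASK

First turn the speed knob on the control box fully anticlockwise to its off stop, so that the roller drive is stopped. Then screw the winged thumbscrew on the roller's bridge clockwise until it seats on the glass tube, back it off a quarter turn, and finish there still gripping the thumbscrew between the fingers, holding it steady so that it can be locked. Leave the rest of the bench as it stands.

Things in the scene. Friction and masses are not known exactly. Their poses are not given: they have to be found in the camera images.
- control_box: White control box, fixed to the bench, 130 x 120 mm, 70 mm high; origin under its centre, z up. The speed knob is on its top, 20 mm from the centre towards its own -x; a dark display lies on the +x half. It can stand left or right, turned up to 0.5 rad.
- speed_knob_grip (a point): Point on the vertical axis of the speed knob at a good gripping height, about 107 mm above the bench and 23 mm above the knob's own disc. The black knob has an upright grip bar 42 mm long (along this point's x), 14 mm thick (along its y), 32 mm high, its top 7 mm above this point; under it a disc of 22 mm radius. The point turns with the knob; z up.
- speed_knob (a joint): Angle of the speed knob in rad: 0 at the off stop (fully anticlockwise seen from above), growing as it is turned clockwise, up to 4.7. It starts between 0.8 and 1.8, has a light friction of 0.04 N m, and stays where it is left.
- clamp_stand: Tube roller with hold-down bridge, fixed to the bench: grey base 170 x 100 mm, two black rollers with a glass tube 30 mm thick and about 200 mm long lying along its x, and an aluminium bridge across the tube (along y, 96 mm, top 92 mm above the bench). Origin under its centre, z up; the thumbscrew stands on the bridge right over the origin. It can stand left or right, turned up to 0.5 rad.
- thumbscrew_grip (a point): Point on the vertical axis of the thumbscrew at a good gripping height, about 127 mm above the bench when seated, 22 mm above its round collar. The steel thumbscrew has one flat upright wing 44 mm long (along this point's x), 10 mm thick (along its y), 34 mm high, its top 12 mm above this point; under it a collar of 14 mm radius. The point turns with the screw and rises 0.55 mm per rad of unscrewing; z up.
- thumbscrew (a joint): Angle of the thumbscrew in rad: 0 when it is seated on the tube (a firm end stop), growing as it is unscrewed (anticlockwise seen from above), up to 4.7. It starts between 2.1 and 2.9, has a light friction of 0.05 N m, and stays where it is left. A quarter turn back from the seat is 1.57.
- screw_stem: The steel stem of the thumbscrew, 8 mm thick, that carries the wing and goes down through the bridge to a rubber foot on the tube; it rises and sinks but does not turn. Origin on the axis at the underside of the collar, about 100 mm above the bench when seated, 27 mm below point thumbscrew_grip.
- dropper_a: Bystander: amber dropper bottle, 56 mm wide, 136 mm tall with its bulb, between the two devices. Origin under its centre.
- dropper_b: Bystander: amber dropper bottle, 56 mm wide, 136 mm tall with its bulb, beyond the two devices. Origin under its centre.
- beaker: Bystander: small glass beaker, 60 mm wide, 75 mm tall, between the two devices on the robot's side. Origin under its centre.
- spatula: Bystander: thin steel laboratory spatula, 178 mm long, 8 mm high, lying at the left side. Origin under its middle.
- jar: Bystander: white jar, 64 mm wide, 75 mm tall, beyond the devices. Origin under its centre.
- dish: Bystander: clear covered dish, 92 mm wide, 18 mm high, beyond the devices. Origin under its centre.
- reagent_bottle: Bystander: clear bottle, 70 mm wide, 150 mm tall, at the right side. Origin under its centre.
There are look-alikes about, which are no part of the job. Leave any orange or pink look-alike of the clamp_stand alone.

How it is judged:
By the outcome, as a careful person would: the job done as asked, in the order asked, and still so for the second after the job is handed in, while the arm keeps its last pose, push and grip.
It also fails if it takes over 66 s, if anything falls off the work surface, if the arm or the gripper's body presses on something with over 40 N, if the wrist force passes 120 N, or if a joint passes its speed limit or range.

ROBOT

A 6-joint arm with a two-finger parallel gripper is mounted at the origin on the work surface. World frame = base frame: x ahead of the robot, y to its left, z up, the work surface at z = 0. Lengths are in mm, angles in degrees, forces in N, time in s.
With the tool pointing down it reaches from about 350 to 850 mm from the base axis. Payload 8.1 kg.
Tool frame: the origin (TCP) lies at the very end of the fingers, on their centre line; the grasp point (between the pads) lies 19 mm behind it; x points along the fingers, y is the direction in which the jaws open and shut, and the axes are right-handed (so a half turn about x gives the same grasp; the last joint's range is limited). The gripper opens to 85 mm and grips with 20 to 120 N. Pads are 22 mm wide; open, the fingers measure 114 mm over their backs; the gripper's body (76 mm by 85 mm) begins 54 mm behind the grasp point. The pads swing forward as they close: fully open they stand 13 mm farther back than shut.
Start: joints at [61.054, 7.471, 85.268, -0, 87.261, -4.893], TCP at [244.526, 547.916, 231.292] pointing down, gripper open.
Joint ranges: [-169.43, 169.43], [-51.17, 129.36], [1.28, 143.12], [-76.62, 256.62], [0, 156.53], [-152.29, 152.29]. Speed limits (degrees/s): [136.94, 136.94, 159.86, 180, 180, 180].

INTERFACE

Orientations are given as [roll, pitch, yaw] about the fixed x, y, z axes, in that order (R = Rz(yaw) Ry(pitch) Rx(roll)).
In Python, from bench import sensors, snapshot, r gives the robot as it stands. The module is installed in compiled form; this text tells all that it offers.
- The arm moves only by the tool drive_tool, never from a script. Its argument "moves" is one flat list of numbers, 6 for each row, row after row: the shift along the tool's x, y, z in cm, then the turn, a rotation vector about the tool's x, y, z in degrees. In form: [tx, ty, tz, wx, wy, wz, tx, ty, tz, wx, wy, wz, ...]. A call has 1 to 20 rows; each row shifts and turns the commanded pose from where the row before left it, along the tool's axes as they then stand; what a row does not reach is not made up. A row lasts 1/12 s, in which the tool goes at most 41.7 mm and 7.16 degrees, less where a joint would pass 70% of its speed; a pose out of reach is approached as far as the arm can. A call with a gripper value outside its range is refused whole. "hand" is the finger opening in cm, from 0 to 8.54, set as the call begins (left out, the last holds). The fingers move at their own pace and stop on an object; "grip_force" is the grip in N (left out, the last holds). Time passes only in rows, so rows that do not move let the fingers close. It gives the time, the measured TCP pose, the force and the opening at its end, in the units of the state.
- sensors.sense(): the state, without advancing time (a new reading comes with each control period).
- snapshot(name): name is "scene" or "top" or "wrist"; returns a dict with "image" (420x560x3 uint8, red, green, blue), "z_map" (420x560 float32, mm along the optical axis (not along the pixel's ray), 0 where there is no reading), "camera_matrix" (3x3 intrinsics, pixels), "dist" ([k1, k2, p1, p2, k3] as OpenCV has them; the pictures are not rectified), "eye" and "orientation" of the camera in the world; the wrist camera has in their place "mount" (4x4, takes a point from camera to tool coordinates, whose origin is the TCP and whose axes are the tool frame's). Camera axes: x right, y down, z forward; pixel columns grow to the right and rows downward; lengths in mm; the calibration is good to about 2 mm. A picture is of the moment at which its call begins: read the wrist's pose just before it.
- r.hand_in(): hands the job in, once; it reports no verdict.
The state is a dict: "time": time; "joint_pos": joint angles; "qd": joint speeds; "joint_efforts": joint torques, N m; "tool_pos": TCP position; "tcp_rot": TCP orientation; "ft_force": force on the tool from outside, world axes, zero at the start; "wrist_torque": the same for the moment, N m; "finger_gap": finger opening in mm.
Only numpy, scipy, OpenCV 4.12 (cv2) and the standard library are available. Lean on these libraries where they do the work, as an engineer would, in place of code of your own. Each camera call takes 0.05 s, during which the arm holds its last target.

## Working session

There is one attempt and no reset: what is moved stays moved. The work goes in short steps, Python scripts to look and compute and a tool call to move; the robot and the scene stay as the last step left them, time stands still between calls to the robot, and variables do not carry over. Pictures are saved under pics/ and viewed, and the job is handed in when it is done.

Besides the shell and the picture viewer there is one more tool, called by a JSON object that holds its "method" and its "body", one argument or row to a line. drive_tool: Moves the arm, as the interface text tells. Its arguments: {"type":"object","properties":{"moves":{"type":"array","items":{"type":"number"}},"hand":{"type":"number"},"grip_force":{"type":"number"}},"required":["moves"]}

```bash
mkdir -p pics
cat > h.py <<'E'
import numpy as np, cv2
from bench import sensors, snapshot, r
def save(n,im): cv2.imwrite('pics/'+n+'.png', cv2.cvtColor(im,cv2.COLOR_RGB2BGR))
E
python3 - <<'E'
from h import *
import pickle
print(sensors.sense())
for n in ["scene","top"]:
    s=snapshot(n); save(n+"0",s["image"]); pickle.dump(s,open(n+"0.pkl","wb"))
    print({k:v for k,v in s.items() if k not in("image","z_map")})
E
```

```text
{'time': 0.0, 'joint_pos': array([ 6.10544468e+01,  7.51703655e+00,  8.53314236e+01,  1.88140960e-03,
        8.72620648e+01, -4.89315454e+00]), 'qd': array([-0.05745691,  0.13564245,  0.10571372,  0.04424829, -0.0179449 ,
        0.02987808]), 'joint_efforts': array([ 1.17314544e-04, -5.69402683e+01, -5.00551951e+01, -3.16190408e-04,
        1.52467604e-02, -1.87317340e-05]), 'tool_pos': array([244.23535188, 547.41598235, 230.2037916 ]), 'tcp_rot': array([ -95.86717298,   89.88945908, -119.91966329]), 'ft_force': array([ 0.0740051 , -0.35936075, -0.4573938 ]), 'wrist_torque': array([-0.02026215,  0.00995265,  0.03438465]), 'finger_gap': 85.32281040732524}
{'camera_matrix': array([[459.17515455,   0.        , 273.98517422],
       [  0.        , 459.17515455, 196.59242999],
       [  0.        ,   0.        ,   1.        ]]), 'dist': array([-0.05301337,  0.        ,  0.        ,  0.        ,  0.        ]), 'eye': array([1375.2390898 ,  394.05849738, 1293.54047548]), 'orientation': array([-141.81453358,   -0.81061786,  113.56869043])}
{'camera_matrix': array([[526.83686019,   0.        , 279.29329966],
       [  0.        , 526.83686019, 205.68953457],
       [  0.        ,   0.        ,   1.        ]]), 'dist': array([-0.07914403,  0.        ,  0.        ,  0.        ,  0.        ]), 'eye': array([ 199.65531689,   39.09727543, 1807.5801925 ]), 'orientation': array([-1.69430528e+02,  1.97444670e-02, -8.94766893e+01])}
```

View pics/scene0.png

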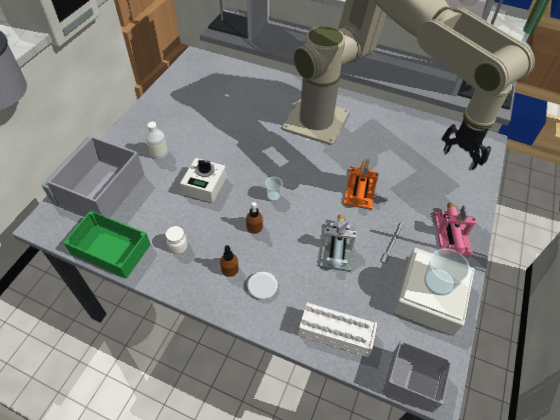

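View pics/top0.png

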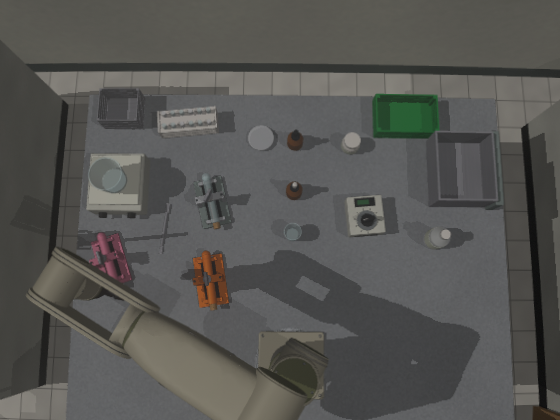

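The three stands that could be taken for the clamp_stand are at these top pixels: grey/aluminium (212,203), orange (210,280) and pink (110,260). I choose the grey one. The only control box is the white one at top (365,215), with its black knob at (367,219). The white scale at (115,183) is not it.

```bash
cat >> h.py <<'E'
from scipy.spatial.transform import Rotation as Ro
def cloud(s, pose=None):
    K,d=s["camera_matrix"],s["dist"]
    z=s["z_map"]; h,w=z.shape
    u,v=np.meshgrid(np.arange(w),np.arange(h))
    n=cv2.undistortPoints(np.stack([u,v],-1).reshape(-1,1,2).astype(float),K,d).reshape(h,w,2)
    P=np.dstack([n[...,0]*z,n[...,1]*z,z])
    if "eye" in s: return P@Ro.from_euler('xyz',s["orientation"],degrees=True).as_matrix().T+s["eye"]
    M=s["mount"]; P=P@M[:3,:3].T+M[:3,3]
    return P@Ro.from_euler('xyz',pose["tcp_rot"],degrees=True).as_matrix().T+pose["tool_pos"]
E
python3 - <<'E'
from h import *
import pickle
for n,boxes in [("top",[(180,160,250,240),(335,185,395,245)]),("scene",[(305,200,375,280),(170,145,240,205)])]:
    s=pickle.load(open(n+"0.pkl","rb")); W=cloud(s)
    ims=[]
    for (a,b,c,d) in boxes:
        ims.append(cv2.resize(s["image"][b:d,a:c],(400,400),interpolation=cv2.INTER_CUBIC))
        w=W[b:d,a:c].reshape(-1,3); 
        for lo,hi in [(20,200),(60,75),(85,95),(95,120),(120,150),(103,118)]:
            m=(w[:,2]>lo)&(w[:,2]<hi)
            if m.sum(): print(n,lo,hi,m.sum(),w[m].mean(0).round(1),w[m].min(0).round(0),w[m].max(0).round(0))
    save(n+"crop",np.hstack(ims))
E
```

```text
top 20 200 904 [544.1 275.   58.8] [448. 223.  20.] [642. 326. 147.]
top 60 75 16 [548.3 275.4  64.9] [478. 229.  60.] [629. 316.  74.]
top 85 95 111 [547.2 276.7  90.7] [527. 230.  85.] [569. 324.  95.]
top 95 120 63 [545.4 271.1 101.8] [529. 230.  95.] [567. 322. 116.]
top 120 150 55 [545.7 276.5 137.3] [526. 266. 121.] [567. 290. 147.]
top 103 118 23 [543.3 272.1 109.3] [530. 265. 104.] [556. 288. 116.]
top 20 200 1443 [ 493.7 -243.    70.8] [ 428. -309.   20.] [ 565. -183.  120.]
top 60 75 981 [ 499.1 -244.5   68.9] [ 428. -309.   60.] [ 565. -183.   75.]
top 85 95 42 [ 477.  -247.4   88.2] [ 452. -279.   85.] [ 512. -209.   93.]
top 95 120 61 [ 477.  -249.7  112. ] [ 467. -271.   98.] [ 488. -228.  120.]
top 103 118 55 [ 477.3 -249.6  112.3] [ 467. -271.  104.] [ 488. -228.  118.]
scene 20 200 1063 [550.1 282.2  61.3] [338. 230.  20.] [644. 334. 147.]
scene 60 75 34 [558.7 280.   65.9] [543. 232.  60.] [631. 327.  75.]
scene 85 95 138 [550.5 278.2  91.5] [524. 231.  85.] [569. 327.  95.]
scene 95 120 89 [548.9 283.9 102.3] [531. 233.  95.] [567. 323. 120.]
scene 120 150 72 [550.7 278.6 135.8] [528. 267. 121.] [568. 290. 147.]
scene 103 118 32 [550.7 283.1 110.4] [531. 268. 103.] [567. 291. 117.]
scene 20 200 1356 [ 512.  -233.2   66.5] [ 427. -310.   20.] [ 567. -176.  123.]
scene 60 75 738 [ 510.2 -236.7   70.2] [ 427. -310.   60.] [ 567. -176.   75.]
scene 85 95 31 [ 484.9 -240.5   89.4] [ 474. -264.   86.] [ 498. -225.   95.]
scene 95 120 79 [ 478.7 -244.   108.2] [ 462. -266.   95.] [ 487. -224.  120.]
scene 120 150 3 [ 480.  -239.4  121.8] [ 475. -256.  120.] [ 484. -222.  123.]
scene 103 118 51 [ 477.7 -244.1  111.1] [ 462. -266.  103.] [ 486. -224.  117.]
```

View pics/topcrop.png

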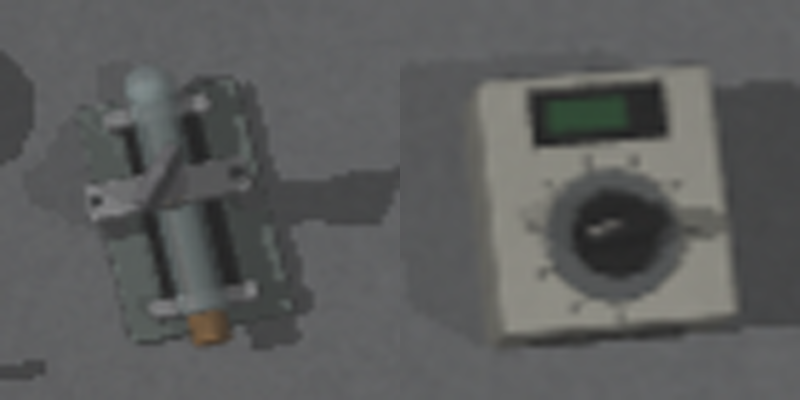

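View pics/scenecrop.png

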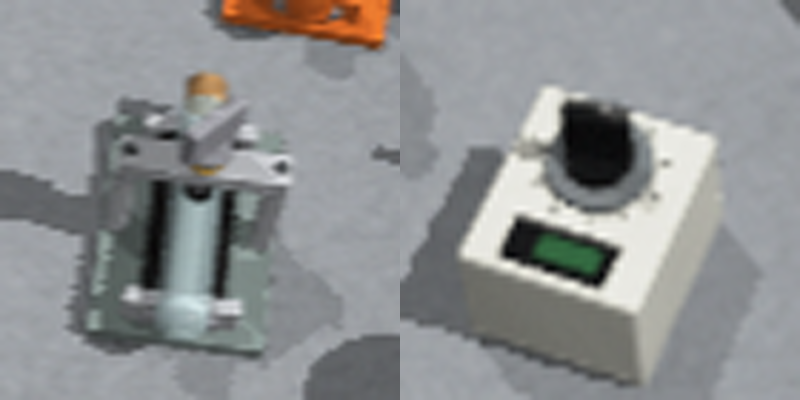

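```bash
cat >> h.py <<'E'
def Rt(s): return Ro.from_euler('xyz',s["tcp_rot"],degrees=True)
def st():
    s=sensors.sense(); R=Rt(s).as_matrix()
    print('t',round(s["time"],2),'pos',s["tool_pos"].round(1),'gap',round(s["finger_gap"],1),'F',s["ft_force"].round(1),'T',s["wrist_torque"].round(2),'q',s["joint_pos"].round(1))
    print('xdir',R[:,0].round(3),'y-jaw yaw',round(np.degrees(np.arctan2(R[1,1],R[0,1])),2))
    return s
def plan(s,tgt,yaw):  # tool down, jaw axis at yaw deg
    R0=Rt(s); y=np.array([np.cos(np.radians(yaw)),np.sin(np.radians(yaw)),0]); x=np.array([0,0,-1.]); z=np.cross(x,y)
    R1=Ro.from_matrix(np.stack([x,y,z],1))
    print('shift cm (tool)',(R0.inv().apply(np.array(tgt)-s["tool_pos"])/10).round(2),'rotvec deg',np.degrees((R0.inv()*R1).as_rotvec()).round(1))
E
python3 - <<'E'
from h import *
s=st()
plan(s,(477,-249,240),0);plan(s,(477,-249,240),180)
w=snapshot("wrist");print(w["mount"].round(3),w["camera_matrix"])
E
```

```text
t 0.1 pos [244.3 547.5 230.3] gap 85.7 F [0.3 0.5 0.3] T [ 0.02 -0.02  0.  ] q [61.1  7.5 85.3  0.  87.3 -4.9]
xdir [-0.001 -0.001 -1.   ] y-jaw yaw 65.94
shift cm (tool) [ -0.87 -63.25  53.71] rotvec deg [65.9  0.   0.1]
shift cm (tool) [ -0.87 -63.25  53.71] rotvec deg [-1.141e+02 -1.000e-01  1.000e-01]
[[ 1.00000e-03 -2.61000e-01  9.65000e-01 -1.41719e+02]
 [ 1.00000e+00  0.00000e+00 -1.00000e-03 -2.56000e-01]
 [ 0.00000e+00  9.65000e-01  2.61000e-01 -6.63630e+01]
 [ 0.00000e+00  0.00000e+00  0.00000e+00  1.00000e+00]] [[356.92857741   0.         277.96772372]
 [  0.         356.92857741 213.0666534 ]
 [  0.           0.           1.        ]]
```

{"method": "drive_tool", "body": {
  "moves": [-0.1,-2.9,2.46,0,0,0,-0.1,-2.9,2.46,0,0,0,-0.1,-2.9,2.46,0,0,0,-0.1,-2.9,2.46,0,0,0,-0.1,-2.9,2.46,0,0,0,-0.1,-2.9,2.46,0,0,0,-0.1,-2.9,2.46,0,0,0,-0.1,-2.9,2.46,0,0,0,-0.1,-2.9,2.46,0,0,0,-0.1,-2.9,2.46,0,0,0,-0.1,-2.9,2.46,0,0,0,-0.1,-2.9,2.46,0,0,0,-0.1,-2.9,2.46,0,0,0,-0.1,-2.9,2.46,0,0,0,-0.1,-2.9,2.46,0,0,0,-0.1,-2.9,2.46,0,0,0,-0.1,-2.9,2.46,0,0,0,-0.1,-2.9,2.46,0,0,0,-0.1,-2.9,2.46,0,0,0,-0.1,-2.9,2.46,0,0,0],
  "hand": 8.5
}}

```text
time: 1.82
tool_pos: [457.4, -184.3, 251.1]
tcp_rot: [142.5, 90.0, 118.4]
ft_force: [0.4, 1.5, -0.2]
finger_gap: 84.9
```

{"method": "drive_tool", "body": {
  "moves": [0,-2.6,2.2,0,0,0,0,-2.6,2.2,0,0,0,0,0,0,7,0,0,0,0,0,7,0,0,0,0,0,7,0,0,0,0,0,7,0,0,0,0,0,7,0,0,0,0,0,7,0,0,0,0,0,7,0,0,0,0,0,7,0,0,0,0,0,7,0,0,0,0,0,2.9,0,0,0,0,0,0,0,0,0,0,0,0,0,0]
}}

```text
time: 2.98
tool_pos: [476.3, -247.6, 251.0]
tcp_rot: [-120.3, 90.0, 149.8]
ft_force: [0.3, -0.5, 0.5]
finger_gap: 85.2
```

Run:
```python
from h import *
s=st(); w=snapshot("wrist"); save("w1",w["image"])
W=cloud(w,s); import pickle; pickle.dump((s,w),open("w1.pkl","wb"))
p=W.reshape(-1,3); m=(w["z_map"].ravel()>0)&(abs(p[:,0]-477)<60)&(abs(p[:,1]+249)<60)
for lo,hi in [(64,76),(80,87),(100,112),(112,122)]:
    q=p[m&(p[:,2]>lo)&(p[:,2]<hi)][:,:2].astype(np.float32)
    if len(q)>5: print(lo,hi,len(q),q.mean(0),cv2.minAreaRect(q), np.percentile(p[m&(p[:,2]>lo)&(p[:,2]<hi)][:,2],50))
```

```text
t 2.98 pos [ 476.3 -247.6  251. ] gap 85.2 F [ 0.3 -0.5  0.5] T [-0.02  0.03  0.01] q [-32.9  -2.8  93.7  -0.   89.1 -33.1]
xdir [-0.  0. -1.] y-jaw yaw 0.17
64 76 11591 [ 486.47342 -243.01764] ((483.2142028808594, -249.26199340820312), (108.36835479736328, 119.15635681152344), 0.5206106901168823) 69.44648247549074
80 87 1020 [ 477.85046 -247.5791 ] ((477.04681396484375, -248.5446319580078), (41.51467514038086, 41.9545783996582), 89.68881225585938) 83.10174368075343
100 112 196 [ 476.6038  -244.34459] ((477.1996154785156, -248.99391174316406), (14.004714012145996, 41.51206588745117), 13.608113288879395) 111.1211707560129
112 122 695 [ 477.2607 -248.5814] ((477.2288513183594, -248.92022705078125), (12.953834533691406, 40.98439025878906), 13.461725234985352) 113.15715759921378
```

View pics/w1.png

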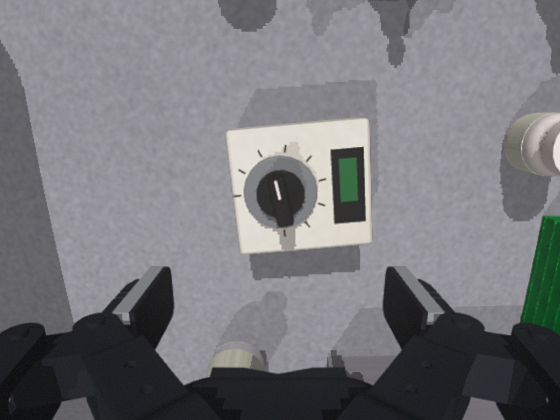

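The box view is clear: the knob bar's centre is at (477.2,-248.9) and its thin axis yaws 13.5°. The pointer is at about 103° and the tick arc puts off at about 188°, so I need about 85° anticlockwise.

{"method": "drive_tool", "body": {
  "moves": [0,0,0,-6.7,0,0,0,0.06,0.15,-6.6,0,0,2.2,0,0,0,0,0,2.2,0,0,0,0,0,2.2,0,0,0,0,0,2.2,0,0,0,0,0,2.2,0,0,0,0,0,2.2,0,0,0,0,0,1.5,0,0,0,0,0,1.5,0,0,0,0,0,0,0,0,0,0,0,0,0,0,0,0,0,0,0,0,0,0,0]
}}

```text
time: 4.12
tool_pos: [477.7, -249.4, 90.3]
tcp_rot: [43.0, 89.9, -33.6]
ft_force: [-0.2, 0.4, 0.3]
finger_gap: 85.0
```

Run:
```python
from h import *
st(); w=snapshot("wrist"); save("w2",w["image"])
```

```text
t 4.12 pos [ 477.7 -249.4   90.3] gap 85.0 F [-0.2  0.4  0.3] T [ 0.01 -0.02 -0.05] q [-33.    4.6 103.6  -0.   71.8 -46.4]
xdir [ 0.001 -0.001 -1.   ] y-jaw yaw 13.39
```

View pics/w2.png

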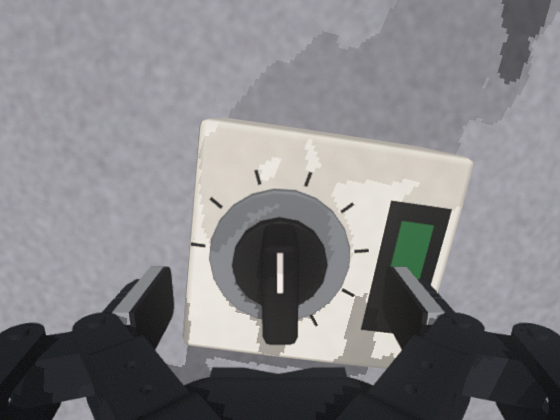

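The bar is upright at column 280, centred between the fingers. Next I close on it.

{"method": "drive_tool", "body": {
  "moves": [0.15,0,0,0,0,0,0,0,0,0,0,0,0,0,0,0,0,0,0,0,0,0,0,0,0,0,0,0,0,0,0,0,0,0,0,0,0,0,0,0,0,0,0,0,0,0,0,0,0,0,0,0,0,0,0,0,0,0,0,0],
  "hand": 0.5,
  "grip_force": 40
}}

```text
time: 5.0
tool_pos: [478.0, -249.0, 88.2]
tcp_rot: [71.3, 89.9, -5.3]
ft_force: [5.7, 2.4, 0.6]
finger_gap: 13.1
```

Run:
```python
from h import *
st()
```

```text
t 5.0 pos [ 478.  -249.    88.2] gap 13.1 F [5.7 2.4 0.6] T [ 0.36 -0.72  0.03] q [-33.    4.7 103.7   0.   71.5 -46.4]
xdir [ 0.002 -0.    -1.   ] y-jaw yaw 13.36
```

{"method": "drive_tool", "body": {
  "moves": [0,0,0,-6,0,0,0,0,0,-6,0,0,0,0,0,-6,0,0,0,0,0,-6,0,0,0,0,0,-6,0,0,0,0,0,-6,0,0,0,0,0,-6,0,0,0,0,0,-6,0,0,0,0,0,-6,0,0,0,0,0,-6,0,0,0,0,0,-6,0,0,0,0,0,-6,0,0,0,0,0,0,0,0,0,0,0,0,0,0]
}}

```text
time: 6.17
tool_pos: [478.3, -248.9, 88.2]
tcp_rot: [2.3, 89.9, -2.3]
ft_force: [6.6, 2.2, -0.2]
finger_gap: 13.4
```

Run:
```python
from h import *
st()
```

```text
t 6.17 pos [ 478.3 -248.9   88.2] gap 13.4 F [ 6.6  2.2 -0.2] T [ 0.27 -1.01  0.03] q [-3.300e+01  4.700e+00  1.037e+02  1.000e-01  7.150e+01 -1.184e+02]
xdir [ 0.002 -0.    -1.   ] y-jaw yaw 85.41
```

{"method": "drive_tool", "body": {
  "moves": [0,0,0,-3,0,0,0,0,0,-3,0,0,0,0,0,-3,0,0,0,0,0,0,0,0,0,0,0,0,0,0]
}}

```text
time: 6.58
tool_pos: [478.3, -248.9, 88.2]
tcp_rot: [-5.0, 89.9, -0.6]
ft_force: [6.9, 2.2, -1.2]
finger_gap: 13.4
```

Run:
```python
from h import *
st()
```

```text
t 6.58 pos [ 478.3 -248.9   88.2] gap 13.4 F [ 6.9  2.2 -1.2] T [ 0.3  -1.09  0.03] q [-3.300e+01  4.700e+00  1.037e+02  1.000e-01  7.150e+01 -1.274e+02]
xdir [ 0.002 -0.    -1.   ] y-jaw yaw 94.39
```

{"method": "drive_tool", "body": {
  "moves": [0,0,0,-2,0,0,0,0,0,-2,0,0,0,0,0,-2,0,0,0,0,0,0,0,0]
}}

```text
time: 6.92
tool_pos: [477.7, -248.9, 88.3]
tcp_rot: [20.7, 89.9, 31.1]
ft_force: [2.0, 4.3, 3.9]
finger_gap: 13.1
```

Run:
```python
from h import *
st()
```

```text
t 6.92 pos [ 477.7 -248.9   88.3] gap 13.1 F [2.  4.3 3.9] T [ 0.67 -0.29 -1.24] q [-3.300e+01  4.700e+00  1.037e+02  1.000e-01  7.160e+01 -1.334e+02]
xdir [ 0.001  0.001 -1.   ] y-jaw yaw 100.37
```

Tz rose to -1.24 N m, so the knob is on its off stop. I open, retreat straight up and check.

{"method": "drive_tool", "body": {
  "moves": [0,0,0,0,0,0,0,0,0,0,0,0,0,0,0,0,0,0,0,0,0,0,0,0,0,0,0,0,0,0,0,0,0,0,0,0,-1.5,0,0,0,0,0,-2.5,0,0,0,0,0,-3,0,0,0,0,0,-3,0,0,0,0,0,-3,0,0,0,0,0,-3,0,0,0,0,0,0,0,0,0,0,0,0,0,0,0,0,0],
  "hand": 8.5
}}

```text
time: 8.08
tool_pos: [478.4, -249.9, 250.5]
tcp_rot: [-44.6, 89.7, -34.3]
ft_force: [-1.0, -0.2, -1.0]
finger_gap: 85.0
```

Run:
```python
from h import *
s=st(); w=snapshot("wrist"); save("w3",w["image"])
W=cloud(w,s); p=W.reshape(-1,3); m=(w["z_map"].ravel()>0)&(abs(p[:,0]-477)<60)&(abs(p[:,1]+249)<60)
for lo,hi in [(80,87),(109,122),(64,75)]:
    q=p[m&(p[:,2]>lo)&(p[:,2]<hi)][:,:2].astype(np.float32)
    if len(q)>5: print(lo,hi,len(q),q.mean(0),cv2.minAreaRect(q))
t=snapshot("top"); save("t3",cv2.resize(t["image"][180:250,330:400],(500,500)))
```

```text
t 8.08 pos [ 478.4 -249.9  250.5] gap 85.0 F [-1.  -0.2 -1. ] T [-0.04  0.   -0.01] q [ -33.    -2.6   93.6   -0.    88.7 -133.4]
xdir [ 0.004 -0.003 -1.   ] y-jaw yaw 100.34
80 87 1058 [ 476.69122 -249.98166] ((476.96099853515625, -249.40249633789062), (41.183284759521484, 43.78873062133789), 3.622483491897583)
109 122 852 [ 476.9994  -249.42216] ((477.8187561035156, -249.29989624023438), (41.62183380126953, 13.957416534423828), 5.383368015289307)
64 75 10559 [ 483.54663 -247.87871] ((485.867431640625, -248.34658813476562), (109.1281509399414, 119.00695037841797), 3.7332141399383545)
```

View pics/w3.png

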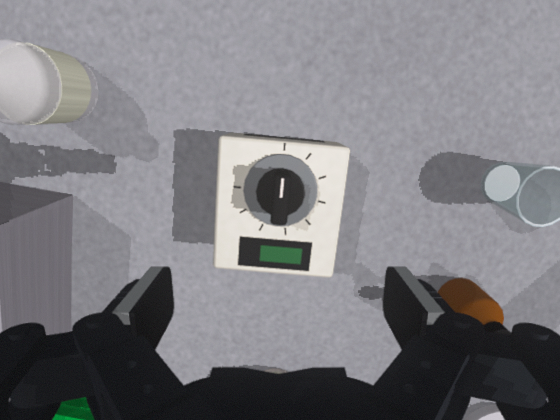

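The knob pointer (283,180) now lines up with the end tick (285,146) of the dial, so it is off. On to the thumbscrew.

Run:
```python
from h import *
s=st(); plan(s,(546,277,260),60)
```

```text
t 8.18 pos [ 476.8 -248.9  246.9] gap 85.0 F [-1.1 -0.2  0.3] T [0.02 0.   0.03] q [ -33.    -2.5   93.9   -0.    88.7 -133.4]
xdir [-0.001  0.    -1.   ] y-jaw yaw 100.34
shift cm (tool) [-1.29 50.5  16.25] rotvec deg [40.3 -0.1 -0. ]
```

{"method": "drive_tool", "body": {
  "moves": [-0.1,3.61,1.16,0,0,0,-0.1,3.61,1.16,0,0,0,-0.1,3.61,1.16,0,0,0,-0.1,3.61,1.16,0,0,0,-0.1,3.61,1.16,0,0,0,-0.1,3.61,1.16,0,0,0,-0.1,3.61,1.16,0,0,0,-0.1,3.61,1.16,0,0,0,-0.1,3.61,1.16,0,0,0,-0.1,3.61,1.16,0,0,0,-0.1,3.61,1.16,0,0,0,-0.1,3.61,1.16,0,0,0,-0.1,3.61,1.16,0,0,0,-0.1,3.57,1.16,0,0,0,0,0,0,6.7,0,0,0,0,0,6.7,0,0,0,0,0,6.7,0,0,0,0,0,6.7,0,0,0,0,0,6.7,0,0,0,0,0,6.7,0,0]
}}

```text
time: 9.85
tool_pos: [545.3, 276.5, 259.1]
tcp_rot: [-126.5, 89.8, -156.7]
ft_force: [-0.2, 0.4, -0.6]
finger_gap: 84.9
```

{"method": "drive_tool", "body": {
  "moves": [0,0,0,0,0,0,0,0,0,0,0,0,0,0,0,0,0,0,0,0,0,0,0,0]
}}

```text
time: 10.18
tool_pos: [546.0, 276.7, 261.1]
tcp_rot: [-126.5, 89.9, -156.2]
ft_force: [0.0, 0.1, -0.1]
finger_gap: 84.9
```

Run:
```python
from h import *
s=st(); w=snapshot("wrist"); save("w4",w["image"])
W=cloud(w,s); p=W.reshape(-1,3); m=(w["z_map"].ravel()>0)&(abs(p[:,0]-547)<60)&(abs(p[:,1]-277)<60)
for lo,hi in [(85,96),(98,108),(115,150),(125,150),(136,150)]:
    q=p[m&(p[:,2]>lo)&(p[:,2]<hi)]
    if len(q)>5: print(lo,hi,len(q),q.mean(0),cv2.minAreaRect(q[:,:2].astype(np.float32)),np.median(q[:,2]))
```

```text
t 10.18 pos [546.  276.7 261.1] gap 84.9 F [ 0.   0.1 -0.1] T [-0.02  0.01 -0.02] q [ 22.1   8.8  80.7  -0.   90.5 -38.2]
xdir [-0.001 -0.    -1.   ] y-jaw yaw 60.31
85 96 2072 [544.96310521 280.17817609  91.14808331] ((546.2734985351562, 277.6063537597656), (24.325408935546875, 96.17596435546875), 14.200922966003418) 91.13917157613413
98 108 398 [546.16734775 278.36164792 105.50362715] ((546.1575317382812, 277.5483093261719), (26.85932159423828, 23.920963287353516), 66.7212142944336) 105.53158520662966
115 150 753 [544.16709166 278.74262974 138.17757301] ((545.834228515625, 277.9167175292969), (9.980321884155273, 43.14773178100586), 66.38654327392578) 139.07624630432827
125 150 732 [544.6685302  278.51827204 138.67975266] ((545.8744506835938, 277.89910888671875), (9.980321884155273, 43.05984115600586), 66.38654327392578) 139.10687401333797
136 150 703 [545.35762074 278.20521818 139.01074245] ((545.8843383789062, 277.88726806640625), (9.978415489196777, 43.04057312011719), 66.48397827148438) 139.15554733213855
```

View pics/w4.png

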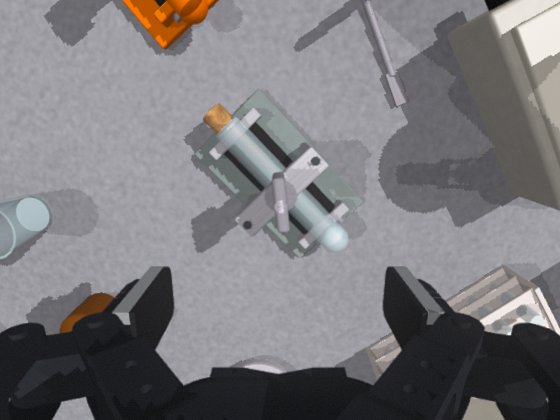

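The wrist view shows the grey stand with the wing at (281,200). The wing centre is (545.9,277.9), its thin axis yaws 66.4° and its top is at z 139. Descending.

{"method": "drive_tool", "body": {
  "moves": [0,0.1,-0.06,-6.1,0,0,2.2,0,0,0,0,0,2.2,0,0,0,0,0,2.2,0,0,0,0,0,2.2,0,0,0,0,0,2.2,0,0,0,0,0,1.6,0,0,0,0,0,1.3,0,0,0,0,0,1.2,0,0,0,0,0,0,0,0,0,0,0,0,0,0,0,0,0,0,0,0,0,0,0]
}}

```text
time: 11.23
tool_pos: [547.0, 278.4, 112.1]
tcp_rot: [46.5, 89.9, 22.7]
ft_force: [-0.1, -0.6, 0.4]
finger_gap: 85.2
```

Run:
```python
from h import *
s=st(); w=snapshot("wrist"); save("w5",w["image"])
```

```text
t 11.23 pos [547.  278.4 112.1] gap 85.2 F [-0.1 -0.6  0.4] T [ 0.05  0.01 -0.01] q [ 22.2  14.3  90.3   0.   75.3 -44.1]
xdir [ 0.002  0.001 -1.   ] y-jaw yaw 66.26
```

View pics/w5.png

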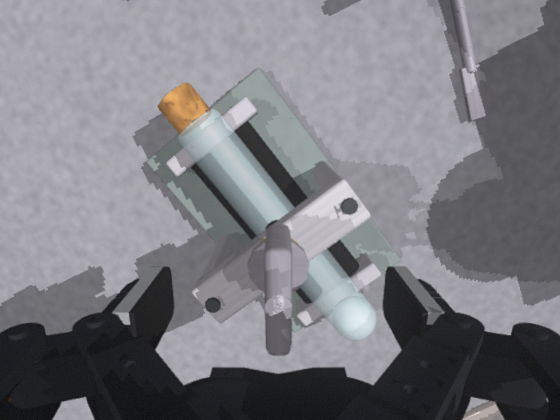

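{"method": "drive_tool", "body": {
  "moves": [0.1,0,0,0,0,0,0,0,0,0,0,0,0,0,0,0,0,0,0,0,0,0,0,0,0,0,0,0,0,0,0,0,0,0,0,0,0,0,0,0,0,0,0,0,0,0,0,0,0,0,0,0,0,0,0,0,0,0,0,0],
  "hand": 0.2,
  "grip_force": 40
}}

```text
time: 12.12
tool_pos: [546.4, 278.4, 110.0]
tcp_rot: [72.0, 90.0, 48.2]
ft_force: [1.4, 2.7, 0.3]
finger_gap: 9.3
```

Run:
```python
from h import *
st()
```

```text
t 12.12 pos [546.4 278.4 110. ] gap 9.3 F [1.4 2.7 0.3] T [ 0.57 -0.19  0.08] q [ 22.2  14.4  90.4   0.   75.2 -44.1]
xdir [ 0.001  0.001 -1.   ] y-jaw yaw 66.26
```

{"method": "drive_tool", "body": {
  "moves": [0.006,0,0,6,0,0,0.006,0,0,6,0,0,0.006,0,0,6,0,0,0.006,0,0,6,0,0,0.006,0,0,6,0,0,0.006,0,0,6,0,0,0.006,0,0,6,0,0,0.006,0,0,6,0,0,0.006,0,0,6,0,0,0.006,0,0,6,0,0,0.006,0,0,6,0,0,0.006,0,0,6,0,0,0.006,0,0,6,0,0,0.006,0,0,6,0,0,0.006,0,0,6,0,0,0.006,0,0,6,0,0,0.006,0,0,6,0,0,0.006,0,0,6,0,0,0.006,0,0,6,0,0,0,0,0,0,0,0]
}}

```text
time: 13.78
tool_pos: [547.0, 278.7, 109.0]
tcp_rot: [171.9, 89.9, 33.7]
ft_force: [3.6, 4.9, -2.3]
finger_gap: 9.3
```

Run:
```python
from h import *
st()
```

```text
t 13.78 pos [547.  278.7 109. ] gap 9.3 F [ 3.6  4.9 -2.3] T [ 0.87 -0.62 -0.04] q [22.2 14.4 90.5  0.  75.  70.3]
xdir [ 0.002  0.001 -1.   ] y-jaw yaw -48.15
```

{"method": "drive_tool", "body": {
  "moves": [0.005,0,0,5,0,0,0.005,0,0,5,0,0,0.004,0,0,4,0,0,0.004,0,0,4,0,0,0,0,0,0,0,0]
}}

```text
time: 14.2
tool_pos: [547.1, 278.6, 108.8]
tcp_rot: [-173.8, 89.9, 30.2]
ft_force: [4.5, 4.6, -0.7]
finger_gap: 9.2
```

Run:
```python
from h import *
st()
```

```text
t 14.2 pos [547.1 278.6 108.8] gap 9.2 F [ 4.5  4.6 -0.7] T [ 0.79 -0.69 -0.12] q [22.2 14.4 90.5  0.  75.  88.2]
xdir [ 0.002  0.001 -1.   ] y-jaw yaw -66.01
```

Expected seat yaw is about -76°, so I go on in small steps.

{"method": "drive_tool", "body": {
  "moves": [0.003,0,0,3,0,0,0.003,0,0,3,0,0,0,0,0,0,0,0,0,0,0,0,0,0]
}}

```text
time: 14.53
tool_pos: [547.1, 278.5, 108.8]
tcp_rot: [-169.2, 89.9, 29.1]
ft_force: [4.2, 4.6, -1.2]
finger_gap: 9.4
```

Run:
```python
from h import *
st()
```

```text
t 14.53 pos [547.1 278.5 108.8] gap 9.4 F [ 4.2  4.6 -1.2] T [ 0.74 -0.76 -0.02] q [22.2 14.4 90.5  0.  74.9 94. ]
xdir [ 0.002  0.001 -1.   ] y-jaw yaw -71.78
```

{"method": "drive_tool", "body": {
  "moves": [0.002,0,0,2,0,0,0.002,0,0,2,0,0,0,0,0,0,0,0,0,0,0,0,0,0]
}}

```text
time: 14.87
tool_pos: [547.1, 278.5, 108.7]
tcp_rot: [-166.2, 89.9, 28.1]
ft_force: [4.4, 3.7, -1.5]
finger_gap: 9.4
```

Run:
```python
from h import *
st()
```

```text
t 14.87 pos [547.1 278.5 108.7] gap 9.4 F [ 4.4  3.7 -1.5] T [ 0.79 -0.69  0.01] q [22.2 14.4 90.5  0.  74.9 98. ]
xdir [ 0.002  0.001 -1.   ] y-jaw yaw -75.77
```

{"method": "drive_tool", "body": {
  "moves": [0.002,0,0,2,0,0,0,0,0,0,0,0,0,0,0,0,0,0]
}}

```text
time: 15.12
tool_pos: [547.1, 278.5, 108.7]
tcp_rot: [-168.5, 89.9, 23.8]
ft_force: [4.8, 3.5, -2.0]
finger_gap: 9.4
```

Run:
```python
from h import *
st()
```

```text
t 15.12 pos [547.1 278.5 108.7] gap 9.4 F [ 4.8  3.5 -2. ] T [ 0.75 -0.74  0.52] q [22.2 14.4 90.5  0.  74.9 99.9]
xdir [ 0.002  0.001 -1.   ] y-jaw yaw -77.73
```

{"method": "drive_tool", "body": {
  "moves": [0.001,0,0,1,0,0,0,0,0,0,0,0,0,0,0,0,0,0]
}}

```text
time: 15.37
tool_pos: [547.2, 278.5, 108.8]
tcp_rot: [-171.4, 89.9, 19.8]
ft_force: [5.3, 4.0, -1.6]
finger_gap: 9.6
```

Run:
```python
from h import *
st()
```

```text
t 15.37 pos [547.2 278.5 108.8] gap 9.6 F [ 5.3  4.  -1.6] T [ 0.71 -0.84  0.7 ] q [ 22.2  14.4  90.5  -0.   74.9 100.9]
xdir [ 0.002  0.001 -1.   ] y-jaw yaw -78.71
```

{"method": "drive_tool", "body": {
  "moves": [0.001,0,0,1,0,0,0,0,0,0,0,0,0,0,0,0,0,0]
}}

```text
time: 15.62
tool_pos: [547.2, 278.5, 108.8]
tcp_rot: [-172.5, 89.9, 17.8]
ft_force: [5.5, 3.7, -2.0]
finger_gap: 9.5
```

Run:
```python
from h import *
st()
```

```text
t 15.62 pos [547.2 278.5 108.8] gap 9.5 F [ 5.5  3.7 -2. ] T [ 0.66 -0.81  0.94] q [ 22.2  14.4  90.5  -0.   74.9 101.9]
xdir [ 0.002  0.001 -1.   ] y-jaw yaw -79.69
```

Torque crosses zero at yaw about -75.8° and rises linearly to 0.94 N m, so the screw is seated. I back off 4° first to check for slip, then the rest.

{"method": "drive_tool", "body": {
  "moves": [-0.002,0,0,-2,0,0,-0.002,0,0,-2,0,0,0,0,0,0,0,0,0,0,0,0,0,0]
}}

```text
time: 15.95
tool_pos: [547.1, 278.5, 108.7]
tcp_rot: [-166.6, 89.9, 27.6]
ft_force: [4.8, 4.3, -1.6]
finger_gap: 9.2
```

Run:
```python
from h import *
st()
```

```text
t 15.95 pos [547.1 278.5 108.7] gap 9.2 F [ 4.8  4.3 -1.6] T [ 0.71 -0.76  0.04] q [22.2 14.4 90.5  0.  74.9 97.9]
xdir [ 0.002  0.001 -1.   ] y-jaw yaw -75.74
```

{"method": "drive_tool", "body": {
  "moves": [-0.005,0,0,-5,0,0,-0.005,0,0,-5,0,0,-0.005,0,0,-5,0,0,-0.005,0,0,-5,0,0,-0.005,0,0,-5,0,0,-0.005,0,0,-5,0,0,-0.005,0,0,-5,0,0,-0.005,0,0,-5,0,0,-0.005,0,0,-5,0,0,-0.005,0,0,-5,0,0,-0.005,0,0,-5,0,0,-0.005,0,0,-5,0,0,-0.005,0,0,-5,0,0,-0.005,0,0,-5,0,0,-0.005,0,0,-5,0,0,-0.005,0,0,-5,0,0,-0.005,0,0,-5,0,0,-0.005,0,0,-5,0,0,0,0,0,0,0,0,0,0,0,0,0,0]
}}

```text
time: 17.62
tool_pos: [546.6, 278.7, 109.5]
tcp_rot: [123.7, 89.9, 48.0]
ft_force: [2.8, 4.8, -1.0]
finger_gap: 9.4
```

Run:
```python
from h import *
s=st(); w=snapshot("wrist"); save("w6",w["image"])
for n in ["top","scene"]:
    t=snapshot(n); save(n+"6",t["image"])
    W=cloud(t); import pickle
```

```text
t 17.62 pos [546.6 278.7 109.5] gap 9.4 F [ 2.8  4.8 -1. ] T [ 0.83 -0.34  0.05] q [22.2 14.4 90.5  0.  75.1  7.9]
xdir [ 0.001  0.001 -1.   ] y-jaw yaw 14.29
```

View pics/w6.png

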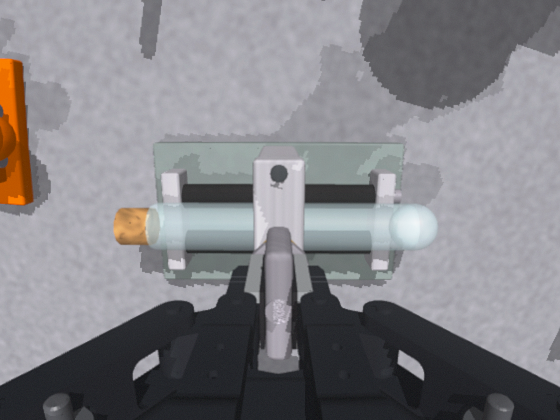

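View pics/scene6.png

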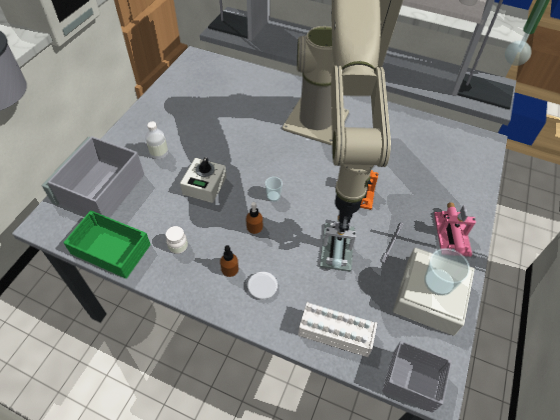

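The wing (column 279) lies square along the bridge, is still gripped at a 9.4 mm gap, and nothing else has moved. I hand in.

Run:
```python
from h import *
print(r.hand_in()); st()
```

```text
the job is handed in; nothing more can be done
None
the job is handed in; nothing more can be done
```

I did the job in the order asked and handed it in at about 18 s, with the thumbscrew still gripped. No verdict came back.

- **Speed knob:** I turned it about 82° anticlockwise until it met the off stop, where the wrist torque rose to 1.24 N m. The picture taken after letting go shows the pointer lined up with the end tick of the dial.
- **Thumbscrew:** I turned it about 142° clockwise until it seated, with torque rising steadily to 0.94 N m and the seat at jaw yaw −75.8°. I then backed it off 90° to +14.3°, which lies square along the bridge (stand yaw measured at 14.2°).
- **Grip:** The fingers are on the wing at 40 N with a 9.4 mm gap. The torque fell back to about zero at the seat angle when I reversed, so the wing did not slip in the fingers.
- **Bench:** The last scene picture shows nothing else moved, and the orange and pink look-alikes were left alone.

No check failed. One small disagreement: at the off stop the gripper turned about 5° further than the knob bar's final measured angle. I put that down to give in the grip against the stop.

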